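# Seat the marble slab in the serving board

## Task

The round marble slab belongs in the round recess of the wooden serving board, but the salt shaker is standing in it: lift the shaker out and stand it on the worktop beside the board. Then slide the slab along the board, without lifting it, until it drops into the recess and lies flat on its bottom, and finally stand the shaker upright in the middle of the slab and let go. Do not tip the shaker over, and leave the roll of tape and the keys where they are.

Things in the scene. Friction and masses are not known exactly. Their poses are not given: they have to be found in the camera images.
- board: Flat wooden serving board, 300 x 150 mm and 22 mm thick, fixed to the worktop; it may be turned any way round. Origin at the centre of its underside on the worktop, x along its length towards the end with the recess, y across, z up. The worktop beside its long -y edge is empty for at least 110 mm out from that edge.
- recess (a point): Centre of the flat bottom of the board's round recess (116 mm across, 6 mm deep, upright wall), 80 mm from the board's centre along its +x and 16 mm above the worktop; axes as the board's.
- slab: Loose round slab of pale marble, 110 mm across and 14 mm thick with edges rounded 2 mm, about 0.36 kg. At the start it lies flat on the plain half of the board, its centre 45 to 65 mm from the board's centre along -x. Origin at the centre of its underside, z up. In the recess it stands 8 mm proud of the board.
- shaker: Loose salt shaker, glass with a grey cap: 44 mm across up to 74 mm height, then a cap 34 mm across up to 90 mm, about 0.1 kg. Its base is slightly uneven, so that it may stand leaning by 2 degrees. At the start it stands in the recess, up to 17 mm off its centre. Origin at the centre of its underside, z up.
- tape: Loose roll of brown tape, 91 mm across and 25 mm high, lying flat on the worktop beside the board's +y edge near the recess. Origin at the centre of its underside. Leave it.
- keys: Loose bunch of keys, 90 x 112 mm and 8 mm high, lying on the worktop beside the board's +y edge near the plain half. Origin at the centre of its underside. Leave it.

How it is judged (in metres and radians):
On the way, in this order (a step that is already met when the one before it is completed fails the run):
1. the shaker stands upright on the worktop, clear of the board, let go (height (world z) of shaker below 0.006 m and angle between shaker's own z axis and vertical below 0.1 rad and contact force between shaker and the fingers below 0.1 N), for 0.2 s.
2. the slab lies flat on the bottom of the recess while the shaker is still on the worktop (horizontal distance between slab and recess below 0.006 m and z of slab in the frame of recess below 0.002 m and angle between slab's own z axis and vertical below 0.03 rad and height (world z) of shaker below 0.006 m), for 0.2 s.
At the end, for the whole second after the job is handed in: The slab lies flat on the bottom of the recess (centre within 6 mm of the recess centre, underside within 2 mm of its bottom), and the shaker stands upright and still on the slab, within 22 mm of the slab's centre (horizontal distance between slab and recess below 0.006 m and z of slab in the frame of recess below 0.002 m and angle between slab's own z axis and vertical below 0.03 rad and z of shaker in the frame of slab between 0.012 and 0.017 m and horizontal distance between shaker and slab below 0.022 m and angle between shaker's own z axis and vertical below 0.1 rad and linear speed of shaker below 0.02 m/s); the robot touches nothing.
It fails at once if the slab lifted more than 15 mm off the board (height (world z) of slab above 0.037 m).
It fails at once if the shaker tipped over (angle between shaker's own z axis and vertical above 0.6 rad).
It fails at once if the tape moved more than 30 mm (distance of tape from where it was at the start of the episode above 0.03 m).
It fails at once if the keys moved more than 30 mm (distance of keys from where it was at the start of the episode above 0.03 m).
It also fails if it takes over 67 s, if anything falls off the work surface, if the arm or the gripper's body presses on something with over 40 N, if the wrist force passes 120 N, or if a joint passes its speed limit or range.

## Robot

A 6-joint arm with a two-finger parallel gripper is mounted at the origin on a cart in front of the work surface, level with it; the furniture and walls round the work are solid. World frame = base frame: x ahead of the robot, y to its left, z up, the work surface at z = 0. Lengths are in mm, angles in rad, forces in N, time in s.
With the tool pointing down it reaches from about 350 to 975 mm from the base axis. Payload 17.4 kg.
Tool frame: the origin (TCP) lies at the centre of the arm's flange, where the gripper is bolted on; the fingertips stand 173 mm ahead of it and the grasp point (between the pads) lies 155 mm ahead of it; z points along the fingers, y is the line along which they close (so a half turn about z gives the same grasp; the last joint's range is limited). The gripper opens to 85 mm and grips with 20 to 120 N. Pads are 22 mm wide; open, the fingers measure 114 mm over their backs; the gripper's body (76 mm by 85 mm) begins 54 mm behind the grasp point. The pads swing forward as they close: fully open they stand 13 mm farther back than shut.
Start: joints at [1.127, 0.116, 1.442, -0, 1.584, -0.038], TCP at [266.468, 620.185, 404.703] pointing down, gripper open.
Joint ranges: [-2.83, 2.83], [-0.83, 2.19], [0.07, 2.5], [-1.14, 4.28], [0.01, 3], [-2.97, 2.97]. Speed limits (rad/s): [1.89, 1.89, 2.22, 3.14, 3.14, 3.14].

## Interface

Orientations are given as a 3x3 rotation matrix whose columns are the frame's x, y, z axes.
In Python, from rig import monitor, vision, order gives the robot as it stands. The module is installed in compiled form; this text tells all that it offers.
- The arm moves only by the shell command python3 -m pendant 'ROWS'. ROWS is JSON, one flat list of numbers, 7 for each row, row after row: the shift along the tool's x, y, z each as a share of 0.04 m, from -1 to 1, then the turn, a rotation vector about the tool's x, y, z each as a share of 4 degrees, from -1 to 1, then the gripper's target within -1 to 1 (shut at 1, half-way at 0, fully open at -1). A call has 1 to 12 rows; each row shifts and turns the commanded pose from where the row before left it, along the tool's axes as they then stand; what a row does not reach is not made up. A row lasts 1/12 s, in which the tool goes at most 41.7 mm and 7.16 degrees, less where a joint would pass 70% of its speed; a pose out of reach is approached as far as the arm can. A call with a number of a shift or a turn outside -1 to 1 is refused whole. A call with a gripper value outside its range is refused whole. The fingers move at their own pace and stop on an object; the grip force is fixed at half the most. Time passes only in rows, so rows that do not move let the fingers close. It gives the time, the measured TCP pose, the force, the opening and the grip force at its end, in the units of the state.
- monitor.get_obs(): the state, without advancing time (a new reading comes with each control period).
- vision.read_camera(name): name is "side" or "top" or "wrist"; returns a dict with "pixels" (480x640x3 uint8, red, green, blue), "intrinsics" (3x3 intrinsics, pixels), "R" (3x3) and "t" (3): a world point X has camera coordinates R X + t. Camera axes: x right, y down, z forward; pixel columns grow to the right and rows downward; lengths in mm; the calibration is good to about 2 mm. A picture is of the moment at which its call begins. There is no depth.
- order.hand_in(): hands the job in; it is judged then, once.
The state is a dict: "time": time; "q": joint angles; "qvel": joint speeds; "joint_torque": joint torques, N m; "tool_pos": TCP position; "ee_rot": TCP orientation; "ft_force": force on the tool from outside, world axes, zero at the start; "wrist_torque": the same for the moment, N m; "width": opening from 0.0 (shut) to 1.0 (fully open); "finger_force": force on a finger pad.
Only numpy, scipy, OpenCV 4.12 (cv2) and the standard library are available. Lean on these libraries where they do the work, as an engineer would, in place of code of your own. Each camera call takes 0.05 s, during which the arm holds its last target. There are 200 camera calls.

## Working session

There is one attempt and no reset: what is moved stays moved. The work goes in short steps, Python scripts to look and compute and a shell command to move; the robot and the scene stay as the last step left them, time stands still between calls to the robot, and variables do not carry over. Pictures are saved under pics/ and viewed, at most 10 in all, crops included, and the job is handed in when it is done.

```bash
mkdir -p pics; python3 - <<'E'
from rig import monitor, vision
import cv2,numpy as np
o=monitor.get_obs();print(o['time'],o['tool_pos'],np.round(o['ee_rot'],3).tolist(),o['width'],o['ft_force'])
for n in('top','side'):
    c=vision.read_camera(n);cv2.imwrite(f'pics/{n}0.png',c['pixels'][:,:,::-1]);np.savez(f'{n}0.npz',**c)
    print(n,c['intrinsics'],c['R'],c['t'])
E
```

```text
0.0 [266.46936861 620.18873155 403.96638436] [[-0.919, 0.395, -0.001], [0.395, 0.919, -0.001], [0.0, -0.001, -1.0]] 1.0026088496718992 [-0.26034993  0.79631514  0.47601798]
top [[450.0598337    0.         311.6306289 ]
 [  0.         450.0598337  241.19435787]
 [  0.           0.           1.        ]] [[-0.02499324 -0.9996665   0.00649754]
 [-0.9910725   0.02392587 -0.13115966]
 [ 0.13096046 -0.00971764 -0.99133996]] [ 55.64978199 590.55634045 836.29636114]
side [[482.05206917   0.         324.39071777]
 [  0.         482.05206917 245.90016028]
 [  0.           0.           1.        ]] [[ 0.99718868 -0.07270316  0.01813786]
 [-0.02494945 -0.55040052 -0.83452788]
 [ 0.0706559   0.83172923 -0.55066708]] [-583.49808286   73.18216243  820.15881309]
```

View pics/top0.png

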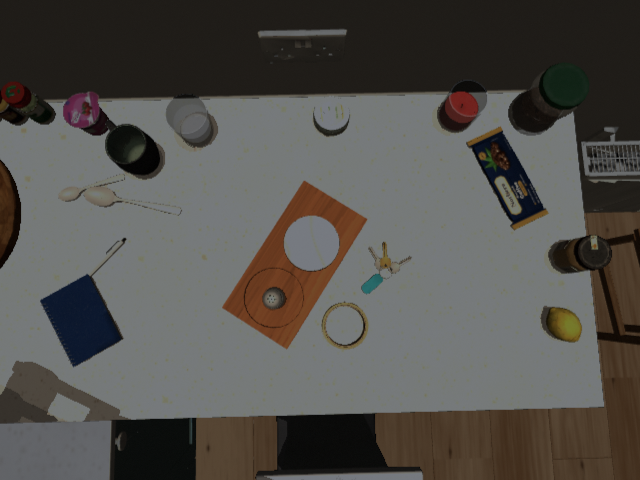

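View pics/side0.png

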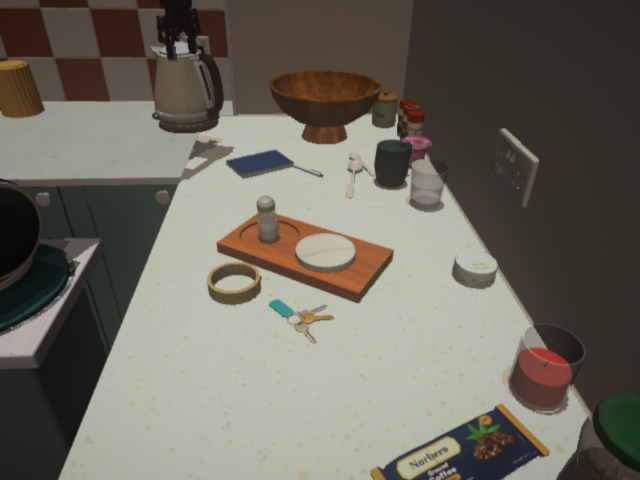

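The top view shows the board with corners near (304,181), (367,217), (287,348) and (222,308). The recess centre is about (274,297) with the shaker cap at (274,298), the slab is at (312,243), the tape at (345,325) and the keys at (385,265). In the side view the shaker stands upright at (267,220).

```bash
cat > h.py <<'E'
import numpy as np,cv2
def back(c,uv,z):
    K,R,t=c['intrinsics'],c['R'],c['t']; C=-R.T@t
    d=R.T@np.linalg.inv(K)@np.array([uv[0],uv[1],1.]); s=(z-C[2])/d[2]; return C+s*d
def proj(c,X):
    p=c['R']@np.asarray(X,float)+c['t']; p=c['intrinsics']@p; return p[:2]/p[2]
def slab_top(c,z,roi=(200,160,400,360)):
    im=c['pixels'].astype(int); m=(im.min(2)>110)
    hsv=cv2.cvtColor(c['pixels'],cv2.COLOR_RGB2HSV)
    return im,hsv
E
python3 - <<'E'
from h import *
c=dict(np.load('top0.npz')); px=c['pixels']; hsv=cv2.cvtColor(px,cv2.COLOR_RGB2HSV)
m=((hsv[...,1]>110)&(hsv[...,2]>50)).astype(np.uint8); w=np.zeros_like(m); w[170:360,210:372]=1; m&=w
n,l,s,_=cv2.connectedComponentsWithStats(m); k=1+np.argmax(s[1:,4]); print(s[k])
cnt=max(cv2.findContours((l==k).astype(np.uint8),cv2.RETR_EXTERNAL,cv2.CHAIN_APPROX_NONE)[0],key=cv2.contourArea)[:,0]
P=np.array([back(c,p,22)[:2] for p in cnt],np.float32)
r=cv2.minAreaRect(P);print(r);b=cv2.boxPoints(r);print(b)
# slab
hole=cv2.convexHull(cnt); f=np.zeros_like(m); cv2.fillPoly(f,[hole],1); f=cv2.erode(f,np.ones((3,3)))
h=f&(l!=k); n,L,S,_=cv2.connectedComponentsWithStats(h.astype(np.uint8)); 
for i in range(1,n):
    if S[i,4]>100:
        cc=max(cv2.findContours((L==i).astype(np.uint8),cv2.RETR_EXTERNAL,cv2.CHAIN_APPROX_NONE)[0],key=cv2.contourArea)[:,0]
        for z in (22,36,112,104):
            e=cv2.fitEllipse(np.array([back(c,p,z)[:2] for p in cc],np.float32)); print(i,S[i],z,e)
ctr=np.array(r[0]);sl=None
print(back(c,(274,298),106),back(c,(345,325),12),back(c,(385,265),4))
s=dict(np.load('side0.npz'))
import itertools
for q in b: print(q,proj(s,[*q,22]).round(), proj(c,[*q,22]).round())
x0,y0=235,190
cv2.imwrite('pics/crop1.png',cv2.resize(s['pixels'][180:310,200:410,::-1],None,fx=3.5,fy=3.5,interpolation=cv2.INTER_CUBIC))
E
```

```text
[ 222  181  145  168 8620]
((552.6653442382812, 74.23603820800781), (149.32113647460938, 299.0420837402344), 56.50008773803711)
[[386.77393   94.5036  ]
 [636.1411   -70.54842 ]
 [718.55676   53.968475]
 [469.18958  219.02051 ]]
1 [ 284  215   56   56 2467] 22 ((591.1793823242188, 41.95502471923828), (109.27753448486328, 110.14608764648438), 92.78026580810547)
1 [ 284  215   56   56 2467] 36 ((589.3738403320312, 42.07653045654297), (107.54718017578125, 108.40198516845703), 92.7800521850586)
1 [ 284  215   56   56 2467] 112 ((579.5723266601562, 42.73612594604492), (98.15386962890625, 98.93401336669922), 92.78012084960938)
1 [ 284  215   56   56 2467] 104 ((580.6040649414062, 42.66669845581055), (99.14264678955078, 99.93063354492188), 92.77978515625)
4 [263 287  24  22 397] 22 ((484.602783203125, 117.19320678710938), (40.0779914855957, 43.955299377441406), 7.62117338180542)
4 [263 287  24  22 397] 36 ((484.4848327636719, 116.12335968017578), (39.44337844848633, 43.25929260253906), 7.621131420135498)
4 [263 287  24  22 397] 112 ((483.844482421875, 110.31560516357422), (35.99834060668945, 39.48097229003906), 7.621210098266602)
4 [263 287  24  22 397] 104 ((483.9118957519531, 110.92694854736328), (36.36098098754883, 39.878684997558594), 7.621255874633789)
[483.46839553 110.63469089 106.        ] [428.32750492 -20.28254508  12.        ] [ 544.51817689 -105.44856774    4.        ]
[386.77393  94.5036 ] [217. 242.] [286. 349.]
[636.1411  -70.54842] [359. 293.] [367. 219.]
[718.55676   53.968475] [393. 250.] [304. 180.]
[469.18958 219.02051] [263. 209.] [222. 307.]
```

View pics/crop1.png

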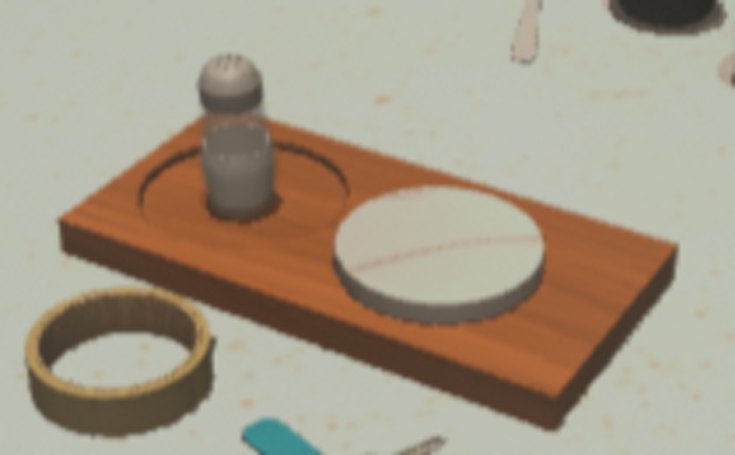

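```bash
cat >> h.py <<'E'
C0=np.array([552.7,74.2]);EX=np.array([-.834,.552]);EY=np.array([-.552,-.834])
def bxy(p): d=np.asarray(p[:2])-C0; return np.round([d@EX,d@EY],1)
def st():
    from rig import monitor
    o=monitor.get_obs();R=o['ee_rot']
    print('t',round(o['time'],2),'board xy',bxy(o['tool_pos']),'z',round(o['tool_pos'][2],1),'yaw err deg',round(np.degrees(np.arctan2(R[:2,0]@EY,R[:2,0]@EX)),2),'tilt',np.round(R[:2,2],4),'w',round(o['width'],3),'ff',o['finger_force'],'ft',np.round(o['ft_force'],1))
E
python3 -m pendant '[0,0,0,0,0,0.85,-1, 0,0,0,0,0,0.85,-1, 0,0,0,0,0,0.85,-1, -0.7,-0.46,0,0,0,0,-1, -0.7,-0.46,0,0,0,0,-1, -0.7,-0.46,0,0,0,0,-1, -0.7,-0.46,0,0,0,0,-1, -0.7,-0.46,0,0,0,0,-1, -0.7,-0.46,0,0,0,0,-1, -0.7,-0.46,0,0,0,0,-1, -0.7,-0.46,0,0,0,0,-1, 0,0,0,0,0,0,-1]'; python3 -c "
from h import *;st()"
```

```text
time: 1.1
tool_pos: [373.6, 370.2, 404.8]
ee_rot: [[-0.833, 0.554, 0.001], [0.554, 0.833, -0.001], [-0.001, -0.0, -1.0]]
ft_force: [0.7, -0.5, 1.0]
width: 0.999
finger_force: 0.0
t 1.1 board xy [ 312.7 -148. ] z 404.8 yaw err deg -0.12 tilt [ 0.0008 -0.0008] w 0.999 ff 0.0 ft [ 0.7 -0.5  1. ]
```

```bash
python3 -m pendant '[-0.735,-0.487,0.2,0,0,0,-1, -0.735,-0.487,0.2,0,0,0,-1, -0.735,-0.487,0.2,0,0,0,-1, -0.735,-0.487,0.2,0,0,0,-1, -0.735,-0.487,0.2,0,0,0,-1, -0.735,-0.487,0.2,0,0,0,-1, -0.735,-0.487,0.2,0,0,0,-1, -0.735,-0.487,0.2,0,0,0,-1, 0,0,0.4,0,0,0,-1, 0,0,0,0,0,0,-1]'; python3 -c "
from h import *;st()
from rig import vision
c=vision.read_camera('wrist');cv2.imwrite('pics/w1.png',c['pixels'][:,:,::-1])
c=vision.read_camera('side');print(proj(c,[483.5,110.6,106]))
"
```

```text
time: 1.93
tool_pos: [482.6, 112.8, 321.8]
ee_rot: [[-0.833, 0.554, -0.004], [0.554, 0.833, -0.001], [0.003, -0.003, -1.0]]
ft_force: [-1.0, 0.6, -1.5]
width: 0.999
finger_force: 0.0
t 1.93 board xy [79.7  6.5] z 321.8 yaw err deg -0.12 tilt [-0.0037 -0.0006] w 0.999 ff 0.0 ft [-1.   0.6 -1.5]
[266.04339782 198.00917596]
```

View pics/w1.png

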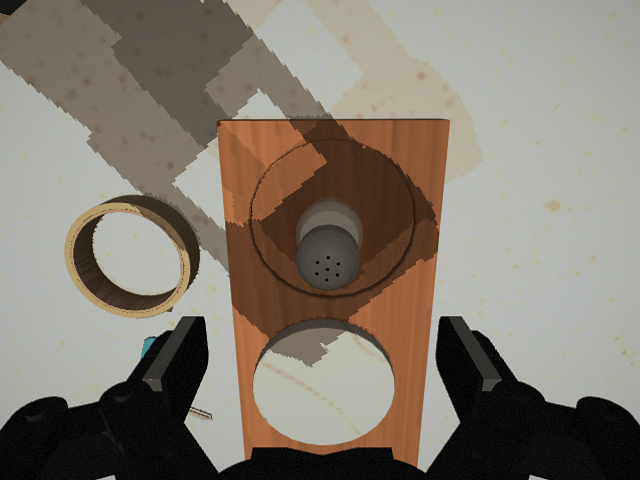

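The wrist view shows the shaker cap at (328,258), close to the midpoint between the fingers, with the recess around (333,218) and the slab at (323,382). The fingers are aligned with the board, so I descend and grip.

```bash
python3 - <<'E'
from rig import vision
from h import *
c=vision.read_camera('wrist')
for uv,z in(((333,218),22),((328,258),106),((323,382),36),((218,121),22),((449,121),22)): print(uv,bxy(back(c,uv,z)))
E
python3 -m pendant '[-0.04,-0.02,0.5,0,0,0,-1, 0,0,0.5,0,0,0,-1, 0,0,0.5,0,0,0,-1, 0,0,0.5,0,0,0,-1, 0,0,0.5,0,0,0,-1, 0,0,0,0,0,0,-1, 0,0,0,0,0,0,1, 0,0,0,0,0,0,1, 0,0,0,0,0,0,1, 0,0,0,0,0,0,1, 0,0,0,0,0,0,1, 0,0,0,0,0,0,1]'; python3 -c "
from h import *;st()"
```

```text
(333, 218) [85.8 -3.2]
(328, 258) [89.3  1.6]
(323, 382) [-41.6   3.7]
(218, 121) [151.3  72.1]
(449, 121) [151.3 -77.9]
time: 3.08
tool_pos: [484.0, 112.8, 226.7]
ee_rot: [[-0.834, 0.551, 0.003], [0.551, 0.834, 0.001], [-0.002, 0.002, -1.0]]
ft_force: [-1.6, 0.3, 10.7]
width: 0.418
finger_force: 59.2
t 3.08 board xy [78.7  5.7] z 226.7 yaw err deg 0.05 tilt [0.0027 0.0007] w 0.418 ff 59.22204914575559 ft [-1.6  0.3 10.7]
```

```bash
python3 - <<'E'
from rig import vision
from h import *
c=vision.read_camera('side')
cv2.imwrite('pics/s2.png',cv2.resize(c['pixels'][110:290,180:400,::-1],None,fx=3,fy=3,interpolation=cv2.INTER_CUBIC));st()
E
```

```text
t 3.13 board xy [78.7  5.7] z 226.7 yaw err deg 0.05 tilt [0.0026 0.0007] w 0.416 ff 59.219159150998166 ft [-2.1  0.  10.4]
```

View pics/s2.png

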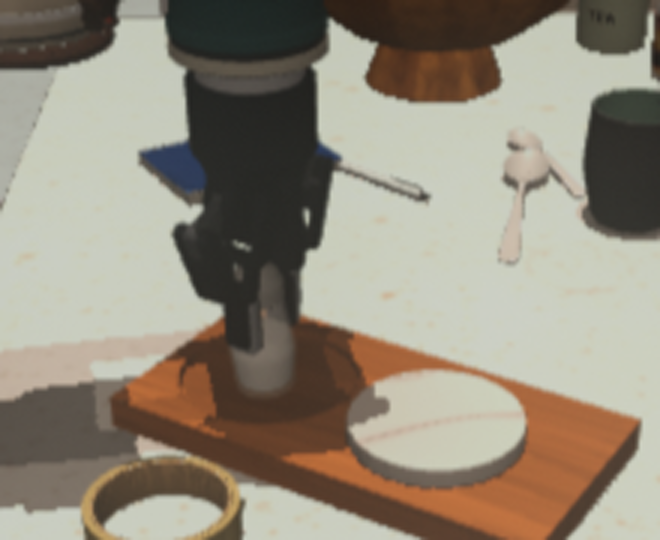

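The crop shows both pads on the glass body at (265,310) with the shaker upright in the recess. Next I lift it, move it to the -y side and lower it.

```bash
python3 -m pendant '[0,0,-0.3,0,0,0,1, 0,0,-0.5,0,0,0,1, 0,0,-0.5,0,0,0,1, 0,0.4,0,0,0,0,1, 0,0.6,0,0,0,0,1, 0,0.7,0,0,0,0,1, 0,0.7,0,0,0,0,1, 0,0.6,0,0,0,0,1, 0,0.4,0,0,0,0,1, 0,0,0.3,0,0,0,1, 0,0,0,0,0,0,1, 0,0,0,0,0,0,1]'; python3 -c "
from h import *;st()"
```

```text
time: 4.13
tool_pos: [558.0, 225.8, 264.4]
ee_rot: [[-0.834, 0.551, -0.001], [0.551, 0.834, -0.001], [0.001, -0.001, -1.0]]
ft_force: [-0.1, 0.2, -1.1]
width: 0.415
finger_force: 59.9
t 4.13 board xy [  79.2 -129.4] z 264.4 yaw err deg 0.05 tilt [-0.0014 -0.0006] w 0.415 ff 59.89565944910282 ft [-0.1  0.2 -1.1]
```

```bash
python3 -m pendant '[0,0,0.4,0,0,0,1, 0,0,0.4,0,0,0,1, 0,0,0.3,0,0,0,1, 0,0,0.1,0,0,0,1, 0,0,0,0,0,0,1, 0,0,0,0,0,0,1]' | grep -E 'pos|force'; python3 -m pendant '[0,0,0.05,0,0,0,1, 0,0,0.03,0,0,0,1, 0,0,0,0,0,0,1]'| grep -E 'pos|force'
```

```text
tool_pos: [558.5, 225.9, 217.4]
ft_force: [0.1, 0.3, -0.3]
finger_force: 59.9
tool_pos: [558.5, 226.2, 213.8]
ft_force: [0.6, -0.6, -1.2]
finger_force: 59.9
```

```bash
python3 -m pendant '[0,0,0.04,0,0,0,1, 0,0,0,0,0,0,1]' | grep -E 'pos|ft_f'; python3 -m pendant '[0,0,0.025,0,0,0,1, 0,0,0,0,0,0,1]'| grep -E 'pos|ft_f'
```

```text
tool_pos: [558.4, 226.1, 211.8]
ft_force: [-0.6, -0.0, -0.7]
tool_pos: [558.4, 226.1, 210.8]
ft_force: [-0.3, -0.5, -1.0]
```

```bash
python3 -m pendant '[0,0,0.03,0,0,0,1, 0,0,0,0,0,0,1]' | grep -E 'pos|ft_f'; python3 -m pendant '[0,0,0.025,0,0,0,1, 0,0,0,0,0,0,1]'| grep -E 'pos|ft_f'
```

```text
tool_pos: [558.6, 226.1, 210.7]
ft_force: [-3.5, -2.2, 8.9]
tool_pos: [558.7, 226.1, 210.6]
ft_force: [-7.5, -3.7, 19.3]
```

Contact at 210.7, as expected. I ease off and release.

```bash
python3 -m pendant '[0,0,-0.045,0,0,0,1, 0,0,0,0,0,0,-1, 0,0,0,0,0,0,-1, 0,0,0,0,0,0,-1, 0,0,0,0,0,0,-1, 0,0,0,0,0,0,-1, 0,0,0,0,0,0,-1, 0,0,-0.2,0,0,0,-1, 0,0,-0.5,0,0,0,-1, 0,0,-1,0,0,0,-1, 0,0,-1,0,0,0,-1, 0,0,0,0,0,0,-1]' ; python3 - <<'E'
from h import *
from rig import vision
st()
c=vision.read_camera('wrist');s=vision.read_camera('side')
im=np.hstack([cv2.resize(c['pixels'],(400,300)),cv2.resize(s['pixels'][140:290,200:400],(400,300))])
cv2.imwrite('pics/w3.png',im[:,:,::-1]); np.savez('w3.npz',**c); np.savez('s3.npz',**s)
print(proj(c,[*(C0+80*EX),16]))
E
```

```text
time: 6.55
tool_pos: [559.2, 226.4, 327.7]
ee_rot: [[-0.834, 0.551, 0.01], [0.551, 0.834, 0.004], [-0.006, 0.008, -1.0]]
ft_force: [1.5, 0.8, 1.4]
width: 1.001
finger_force: 0.0
t 6.55 board xy [  78.6 -130.5] z 327.7 yaw err deg 0.05 tilt [0.0098 0.0035] w 1.001 ff 0.0 ft [1.5 0.8 1.4]
[136.18221797 216.61385695]
```

View pics/w3.png

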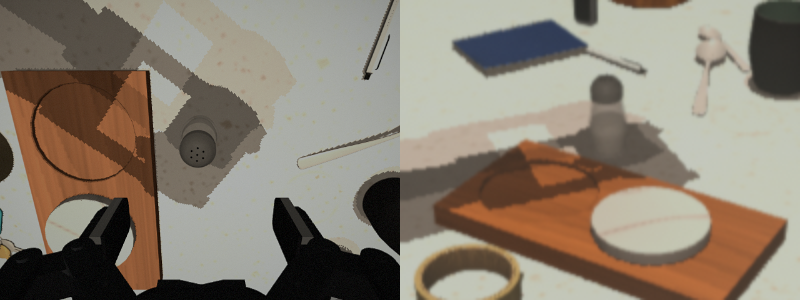

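The shaker stands upright beside the board (at (197,150) in the wrist half) and the recess is empty. Now I move behind the slab with the fingers half open.

```bash
python3 -m pendant '[-0.715,-0.49,0,0,0,0,0, -0.715,-0.49,0,0,0,0,0, -0.715,-0.49,0,0,0,0,0, -0.715,-0.49,0,0,0,0,0, -0.715,-0.49,0,0,0,0,0, -0.715,-0.49,0,0,0,0,0, -0.715,-0.49,0,0,0,0,0, 0,0,0.8,0,0,0,0, 0,0,0.8,0,0,0,0, 0,0,0.5,0,0,0,0, 0,0,0,0,0,0,0, 0,0,0,0,0,0,0]' >/dev/null; python3 - <<'E'
from h import *
from rig import vision
st()
c=vision.read_camera('wrist');s=vision.read_camera('side')
im=np.hstack([cv2.resize(c['pixels'],(400,300)),cv2.resize(s['pixels'][140:290,220:420],(400,300))])
cv2.imwrite('pics/w4.png',im[:,:,::-1])
E
```

```text
t 7.65 board xy [-121.     7.3] z 233.3 yaw err deg 0.05 tilt [-0.003   0.0001] w 0.5 ff 0.0 ft [ 0.4 -0.1  0.5]
```

View pics/w4.png

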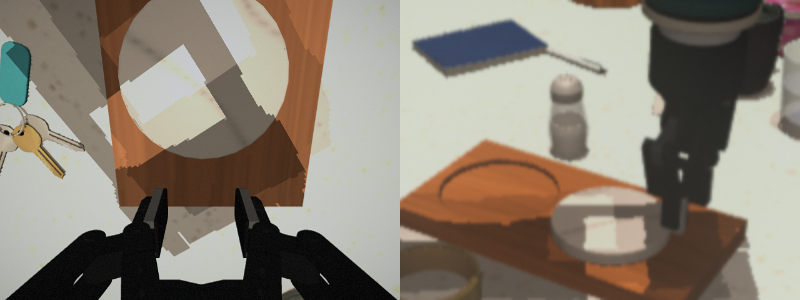

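The slab is centred at column 204 and the finger midpoint is at about 200, with the fingers clear behind it. I descend, feeling for the board.

```bash
python3 -m pendant '[0,0,0.4,0,0,0,0, 0,0,0.4,0,0,0,0, 0,0,0,0,0,0,0]' | grep -E 'pos|ft_f'; for i in 1; do python3 -m pendant '[0,0,0.07,0,0,0,0, 0,0,0,0,0,0,0]' | grep -E 'pos|ft_f'; done;  python3 -m pendant '[0,0,0.05,0,0,0,0, 0,0,0,0,0,0,0]' | grep -E 'pos|ft_f'
```

```text
tool_pos: [649.5, 1.5, 201.5]
ft_force: [-0.8, -0.7, -1.3]
tool_pos: [650.1, 1.4, 201.1]
ft_force: [0.3, -0.2, 0.1]
tool_pos: [650.0, 1.3, 198.5]
ft_force: [0.9, 0.3, -0.1]
```

```bash
python3 -m pendant '[0,0,0.05,0,0,0,0, 0,0,0,0,0,0,0]' | grep -E 'pos|ft_f';  python3 -m pendant '[0,0,0.05,0,0,0,0, 0,0,0,0,0,0,0]' | grep -E 'pos|ft_f'; python3 - <<'E'
from h import *
st()
E
```

```text
tool_pos: [649.8, 1.3, 195.7]
ft_force: [0.3, 0.5, -0.8]
tool_pos: [649.9, 1.3, 193.7]
ft_force: [0.0, 0.5, 1.2]
t 8.67 board xy [-121.3    7.1] z 193.7 yaw err deg 0.05 tilt [ 0.0002 -0.    ] w 0.5 ff 0.0 ft [0.  0.5 1.2]
```

```bash
python3 -m pendant '[0,0,0.045,0,0,0,0, 0,0,0,0,0,0,0]' | grep -E 'pos|ft_f';  python3 -m pendant '[0.2,0.01,0,0,0,0,0, 0.2,0.01,0,0,0,0,0, 0.2,0.01,0,0,0,0,0, 0.2,0.01,0,0,0,0,0, 0.2,0.02,0,0,0,0,0, 0.2,0.02,0,0,0,0,0, 0.2,0.02,0,0,0,0,0, 0.2,0.02,0,0,0,0,0, 0.2,0.02,0,0,0,0,0, 0.2,0.02,0,0,0,0,0]' | grep -E 'pos|ft_f'; python3 - <<'E'
from h import *
from rig import vision
st()
c=vision.read_camera('wrist');s=vision.read_camera('side')
im=np.hstack([cv2.resize(c['pixels'],(400,300)),cv2.resize(s['pixels'][140:290,220:420],(400,300))])
cv2.imwrite('pics/w5.png',im[:,:,::-1])
E
```

```text
tool_pos: [650.0, 1.3, 193.5]
ft_force: [-9.4, 0.3, 17.6]
tool_pos: [587.3, 50.6, 193.5]
ft_force: [7.0, -6.6, 8.3]
t 9.67 board xy [-41.9   0.6] z 193.5 yaw err deg 0.05 tilt [ 0.0043 -0.001 ] w 0.503 ff 5.371090938424459 ft [ 7.  -6.6  8.3]
```

View pics/w5.png

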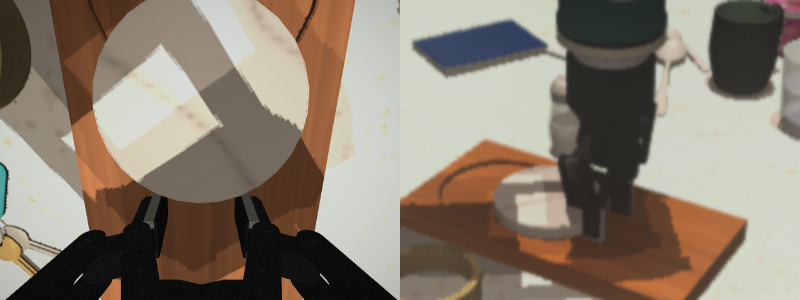

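Contact is at 193.5 (tips touching the board) and the slab has moved and is centred. I raise the tips about 2 mm and carry on.

```bash
python3 -m pendant '[0,0,-0.095,0,0,0,0, 0.1,0,0,0,0,0,0, 0.15,0,0,0,0,0,0, 0.15,0,0,0,0,0,0, 0.15,0,0,0,0,0,0, 0.15,0,0,0,0,0,0, 0.15,0,0,0,0,0,0, 0.15,0,0,0,0,0,0, 0.1,0,0,0,0,0,0, 0,0,0,0,0,0,0]' | grep -E 'pos|ft_f'; python3 - <<'E'
from h import *
from rig import vision
st()
c=vision.read_camera('wrist');s=vision.read_camera('side')
im=np.hstack([cv2.resize(c['pixels'],(400,300)),cv2.resize(s['pixels'][140:290,200:400],(400,300))])
cv2.imwrite('pics/w6.png',im[:,:,::-1])
E
```

```text
tool_pos: [549.1, 75.5, 195.4]
ft_force: [0.2, -0.3, -0.4]
t 10.6 board xy [3.8 0.9] z 195.4 yaw err deg 0.07 tilt [-0.0011  0.0003] w 0.498 ff 0.0 ft [ 0.2 -0.3 -0.4]
```

View pics/w6.png

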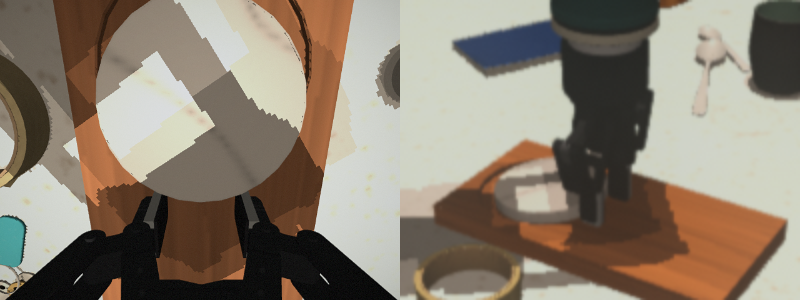

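The slab overlaps the recess with its front edge inside and the gaps even on both sides. I push the rest in small steps.

```bash
python3 -m pendant '[0.1,0,0,0,0,0,0, 0.1,0,0,0,0,0,0, 0.1,0,0,0,0,0,0, 0,0,0,0,0,0,0]' | grep -E 'pos|ft_f'; python3 -m pendant '[0.05,0,0,0,0,0,0, 0,0,0,0,0,0,0]' | grep -E 'pos|ft_f';python3 -m pendant '[0.05,0,0,0,0,0,0, 0,0,0,0,0,0,0]' | grep -E 'pos|ft_f'; python3 - <<'E'
from h import *
from rig import vision
st()
c=vision.read_camera('wrist');s=vision.read_camera('side')
im=np.hstack([cv2.resize(c['pixels'],(400,300)),cv2.resize(s['pixels'][170:270,200:333],(400,300),interpolation=2)])
cv2.imwrite('pics/w7.png',im[:,:,::-1])
E
```

```text
tool_pos: [539.3, 82.0, 195.5]
ft_force: [-0.5, 0.4, 0.8]
tool_pos: [538.0, 82.9, 195.7]
ft_force: [-0.6, 0.0, 0.3]
tool_pos: [536.5, 83.9, 195.8]
ft_force: [1.9, 0.7, -0.1]
t 11.37 board xy [18.9  0.9] z 195.8 yaw err deg 0.05 tilt [ 0.0002 -0.    ] w 0.498 ff 0.48182177073613275 ft [ 1.9  0.7 -0.1]
```

View pics/w7.png

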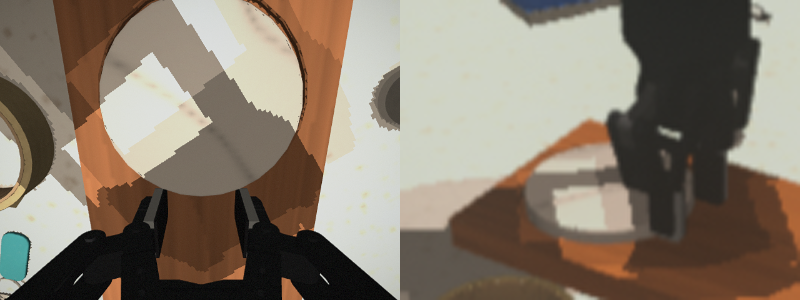

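The wrist view shows an even ring round the slab and its near edge has dropped from row 202 to 195, so it looks seated. That was my tenth picture, so I check with force and numbers from here on.

```bash
for i in 1; do python3 -m pendant '[0.05,0,0,0,0,0,0, 0,0,0,0,0,0,0]' | grep -E 'pos|ft_f';python3 -m pendant '[0.05,0,0,0,0,0,0, 0,0,0,0,0,0,0]' | grep -E 'pos|ft_f'; done; python3 -c "
from h import *;st()"
```

```text
tool_pos: [534.8, 85.0, 195.7]
ft_force: [1.9, -1.5, 0.5]
tool_pos: [533.1, 86.1, 195.7]
ft_force: [1.3, -1.2, 0.5]
t 11.8 board xy [23.   0.9] z 195.7 yaw err deg 0.05 tilt [0.0001 0.    ] w 0.503 ff 0.824969867389882 ft [ 1.3 -1.2  0.5]
```

```bash
python3 -m pendant '[0.04,0,0,0,0,0,0, 0,0,0,0,0,0,0]' | grep -E 'pos|ft_f';python3 -m pendant '[0.04,0,0,0,0,0,0, 0,0,0,0,0,0,0]' | grep -E 'pos|ft_f';python3 - <<'E'
from h import *
from rig import vision
st()
c=vision.read_camera('top');np.savez('top1.npz',**c)
px=c['pixels'];hsv=cv2.cvtColor(px,cv2.COLOR_RGB2HSV)
f=np.zeros((480,640),np.uint8)
q=np.array([proj(c,[*(C0+a*EX+b*EY),22]) for a,b in((3,-62),(143,-62),(143,62),(3,62))]).astype(np.int32);cv2.fillPoly(f,[q],1)
m=(f>0)&(hsv[...,1]<80);n,L,S,_=cv2.connectedComponentsWithStats(m.astype(np.uint8))
print(S[1:][S[1:,4]>50])
c2=vision.read_camera('wrist');np.savez('w8.npz',**c2)
E
```

```text
tool_pos: [532.1, 86.9, 196.1]
ft_force: [7.5, -1.5, -0.9]
tool_pos: [531.4, 87.6, 196.7]
ft_force: [12.7, -4.2, -0.4]
t 12.13 board xy [25.2  0.6] z 196.7 yaw err deg 0.05 tilt [ 0.0046 -0.0007] w 0.503 ff 6.09080130867369 ft [12.7 -4.2 -0.4]
[[ 251  294   50   34 1279]]
```

```bash
python3 -m pendant '[-0.2,0,0,0,0,0,0, 0,0,-0.6,0,0,0,-1, 0,0,-1,0,0,0,-1, 0,0,-1,0,0,0,-1, 0,0,-0.7,0,0,0,-1, -0.6,0.6,0,0,0,0,-1, -0.6,0.7,0,0,0,0,-1, 0,0.7,0,0,0,0,-1, 0,0.7,0,0,0,0,-1, 0,0.6,0,0,0,0,-1, 0,0,0,0,0,0,-1]' | grep -E 'pos|ft_f';python3 - <<'E'
from h import *
from rig import vision
st()
for n in('top','side','wrist'):
    c=vision.read_camera(n);np.savez(n+'2.npz',**c)
    px=c['pixels'];hsv=cv2.cvtColor(px,cv2.COLOR_RGB2HSV)
    f=np.zeros((480,640),np.uint8)
    q=np.array([proj(c,[*(C0+a*EX+b*EY),22]) for a,b in((5,-66),(145,-66),(145,66),(5,66))]).astype(np.int32);cv2.fillPoly(f,[q],1)
    m=((f>0)&(hsv[...,1]<90)).astype(np.uint8)
    k,L,S,_=cv2.connectedComponentsWithStats(m);i=1+np.argmax(S[1:,4])
    cc=max(cv2.findContours((L==i).astype(np.uint8),cv2.RETR_EXTERNAL,cv2.CHAIN_APPROX_NONE)[0],key=cv2.contourArea)
    cc=cv2.convexHull(cc)[:,0]
    for z in (30,36):
        e=cv2.fitEllipse(np.array([bxy(back(c,p,z)) for p in cc],np.float32));print(n,S[i],z,np.round(e[0],1),np.round(e[1],1))
E
```

```text
tool_pos: [651.6, 169.8, 326.6]
ft_force: [0.6, 0.4, -0.2]
t 13.15 board xy [ -29.7 -134.3] z 326.6 yaw err deg 0.15 tilt [-0.0015  0.0007] w 1.0 ff 0.0 ft [ 0.6  0.4 -0.2]
top [282 278  19  42 434] 30 [65.7 29.3] [39.9 79.9]
top [282 278  19  42 434] 36 [65.5 29.5] [39.6 79.2]
side [ 239  217   57   34 1570] 30 [78.9  6.7] [111.8 126. ]
side [ 239  217   57   34 1570] 36 [73.1 14.5] [110.5 124.5]
wrist [   10     0   190   139 21833] 30 [83.5 -2. ] [107.4 112.1]
wrist [   10     0   190   139 21833] 36 [82.8 -4.9] [105.  109.6]
```

```bash
python3 -m pendant '[0.6,-0.7,0,0,0,0,-1, 0.7,-0.7,0,0,0,0,-1, 0.7,-0.7,0,0,0,0,-1, 0.6,-0.7,0,0,0,0,0, 0.1,-0.56,0,0,0,0,0, 0,0,0,0,0,0,0, 0,0,0,0,0,0,0]' | grep -E 'pos|ft_f';cat > m.py <<'E'
from h import *
from rig import vision
import sys
st()
c=vision.read_camera('wrist');np.savez('w9.npz',**c)
px=c['pixels'];hsv=cv2.cvtColor(px,cv2.COLOR_RGB2HSV)
f=np.zeros((480,640),np.uint8)
q=np.array([proj(c,[*(C0+a*EX+b*EY),22]) for a,b in((5,-68),(148,-68),(148,68),(5,68))]).astype(np.int32);cv2.fillPoly(f,[q],1)
m=((f>0)&(hsv[...,1]<90)).astype(np.uint8)
k,L,S,_=cv2.connectedComponentsWithStats(m);i=1+np.argmax(S[1:,4]);print(S[i])
cc=max(cv2.findContours((L==i).astype(np.uint8),cv2.RETR_EXTERNAL,cv2.CHAIN_APPROX_NONE)[0],key=cv2.contourArea)
cc=cv2.convexHull(cc)[:,0]
for z in (30,36):
    e=cv2.fitEllipse(np.array([bxy(back(c,p,z)) for p in cc],np.float32));print(z,np.round(e[0],1),np.round(e[1],1))
# board end edge and side edges in the same frame (bias check)
M=((hsv[...,1]>110)&(hsv[...,2]>25)).astype(np.uint8)
for a in (60,100): 
    v=[b for b in np.arange(-90,91,.5) if (lambda p:0<=p[0]<640 and 0<=p[1]<480 and M[int(p[1]),int(p[0])])(proj(c,[*(C0+a*EX+b*EY),22]))]; print('x',a,'y span',v[0],v[-1])
v=[a for a in np.arange(100,180,.5) if (lambda p:0<=p[0]<640 and 0<=p[1]<480 and M[int(p[1]),int(p[0])])(proj(c,[*(C0+a*EX+40*EY),22]))]; print('x end',v[-1])
E
python3 m.py
```

```text
tool_pos: [484.9, 113.4, 328.4]
ft_force: [0.3, -0.1, -0.1]
t 13.88 board xy [78.2  4.7] z 328.4 yaw err deg -0.03 tilt [0.0017 0.0003] w 0.499 ff 0.0 ft [ 0.3 -0.1 -0.1]
[  249   135   158   154 19032]
30 [84.8 -0.1] [108.8 109.7]
36 [86.5 -0. ] [106.4 107.3]
x 60 y span -76.0 74.0
x 100 y span -76.0 73.5
x end 150.5
```

```bash
python3 -m pendant '[0,0,0.9,0,0,0,0, 0,0,0.9,0,0,0,0, 0,0,0.8,0,0,0,0, 0,0,0.3,0,0,0,0, 0,0,0,0,0,0,0, 0,0,0,0,0,0,0]' | grep -E 'pos|ft_f'; python3 -m pendant '[0,0,0.1,0,0,0,0, 0,0,0,0,0,0,0]' | grep -E 'pos|ft_f';  python3 -m pendant '[0,0,0.05,0,0,0,0, 0,0,0,0,0,0,0]' | grep -E 'pos|ft_f'
```

```text
tool_pos: [486.5, 114.6, 212.4]
ft_force: [1.1, -0.2, 0.3]
tool_pos: [486.4, 114.6, 209.1]
ft_force: [-0.9, -0.2, -0.4]
tool_pos: [486.0, 114.5, 206.3]
ft_force: [0.3, 0.7, 0.0]
```

```bash
python3 -m pendant '[0,0,0.05,0,0,0,0, 0,0,0,0,0,0,0]' | grep -E 'pos|ft_f';  python3 -m pendant '[0,0,0.05,0,0,0,0, 0,0,0,0,0,0,0]' | grep -E 'pos|ft_f'; python3 -m pendant '[0,0,0.03,0,0,0,0, 0,0,0,0,0,0,0]' | grep -E 'pos|ft_f'
```

```text
tool_pos: [485.8, 114.4, 203.7]
ft_force: [1.0, 0.0, -0.5]
tool_pos: [485.9, 114.5, 201.6]
ft_force: [0.4, -0.2, 1.0]
tool_pos: [486.0, 114.5, 201.5]
ft_force: [-6.3, -0.5, 13.7]
```

Contact at 201.5 is exactly 8 mm above the board contact, so the slab is seated flat. Back to the shaker.

```bash
python3 -m pendant '[0,0,-0.6,0,0,0,-1, 0,0,-0.9,0,0,0,-1, 0,0,-1,0,0,0,-1, 0,0,-0.7,0,0,0,-1, 0,0.6,0,0,0,0,-1, 0.03,0.8,0,0,0,0,-1, 0,0.8,0,0,0,0,-1, 0,0.7,0,0,0,0,-1, 0,0.43,0,0,0,0,-1, 0,0,0,0,0,0,-1, 0,0,0,0,0,0,-1]' >/dev/null; python3 - <<'E'
from h import *
st()
E
```

```text
t 16.18 board xy [  79.5 -130.4] z 327.8 yaw err deg 0.11 tilt [-0.0012 -0.0005] w 1.0 ff 0.0 ft [-1.1 -0.2  0.3]
```

```bash
python3 -m pendant '[0,0,0.8,0,0,0,-1, 0,0,0.8,0,0,0,-1, 0,0,0.8,0,0,0,-1, 0,0,0.45,0,0,0,-1, 0,0,0,0,0,0,-1, 0,0,0,0,0,0,1, 0,0,0,0,0,0,1, 0,0,0,0,0,0,1, 0,0,0,0,0,0,1, 0,0,0,0,0,0,1, 0,0,0,0,0,0,1]' >/dev/null; python3 - <<'E'
from h import *
st()
E
```

```text
t 17.1 board xy [  79.  -130.1] z 216.7 yaw err deg 0.05 tilt [0.0024 0.0005] w 0.395 ff 59.40896168409381 ft [-3.1 -2.6 11.2]
```

```bash
python3 -m pendant '[0,0,0,0,0,0,-1, 0,0,0,0,0,0,-1, 0,0,0,0,0,0,-1, 0,0,0,0,0,0,-1, 0,0,0.2,0,0,0,-1, 0,0,0,0,0,0,-1, 0,0,0,0,0,0,1, 0,0,0,0,0,0,1, 0,0,0,0,0,0,1, 0,0,0,0,0,0,1, 0,0,0,0,0,0,1, 0,0,0,0,0,0,1]' >/dev/null; python3 - <<'E'
from h import *
st()
E
```

```text
t 18.1 board xy [  79.1 -130.1] z 207.2 yaw err deg 0.05 tilt [0.0011 0.0003] w 0.434 ff 60.21277321502566 ft [0.4 0.  5.9]
```

```bash
python3 -m pendant '[0,0,-0.3,0,0,0,1, 0,0,-0.5,0,0,0,1, 0,0,-0.7,0,0,0,1, 0,0,-0.3,0,0,0,1, 0,-0.4,0,0,0,0,1, 0.05,-0.6,0,0,0,0,1, 0.05,-0.7,0,0,0,0,1, 0,-0.7,0,0,0,0,1, 0,-0.55,0,0,0,0,1, 0,-0.3,0,0,0,0,1, 0,0,0,0,0,0,1, 0,0,0,0,0,0,1]' >/dev/null; python3 - <<'E'
from h import *
st()
E
```

```text
t 19.1 board xy [83.   0.1] z 278.9 yaw err deg -0.0 tilt [0.0009 0.0004] w 0.429 ff 59.670815627323464 ft [-0.1 -0.3 -0.6]
```

```bash
python3 -m pendant '[0,0,0.3,0,0,0,1, 0,0,0.3,0,0,0,1, 0,0,0.2,0,0,0,1, 0,0,0.1,0,0,0,1, 0,0,0,0,0,0,1, 0,0,0,0,0,0,1]' | grep -E 'pos|ft_f'; python3 -m pendant '[0,0,0.06,0,0,0,1, 0,0,0,0,0,0,1]' | grep -E 'pos|ft_f'; python3 -m pendant '[0,0,0.03,0,0,0,1, 0,0,0,0,0,0,1]' | grep -E 'pos|ft_f'
```

```text
tool_pos: [483.3, 120.2, 242.1]
ft_force: [-1.0, 0.4, -1.3]
tool_pos: [483.3, 120.1, 240.1]
ft_force: [-0.2, -0.2, -0.8]
tool_pos: [483.3, 120.0, 238.9]
ft_force: [-0.1, 0.1, -0.5]
```

```bash
python3 -m pendant '[0,0,0.03,0,0,0,1, 0,0,0,0,0,0,1]' | grep -E 'pos|ft_f'; python3 -m pendant '[0,0,0.025,0,0,0,1, 0,0,0,0,0,0,1]' | grep -E 'pos|ft_f'
```

```text
tool_pos: [483.2, 120.0, 237.6]
ft_force: [-0.7, -0.1, -0.2]
tool_pos: [483.4, 119.9, 237.2]
ft_force: [-2.0, -0.4, 3.8]
```

Contact at 237.2 as predicted. Release, back off upward and verify.

```bash
python3 -m pendant '[0,0,0,0,0,0,-1, 0,0,0,0,0,0,-1, 0,0,0,0,0,0,-1, 0,0,0,0,0,0,-1, 0,0,0,0,0,0,-1, 0,0,0,0,0,0,-1, 0,0,-0.2,0,0,0,-1, 0,0,-0.5,0,0,0,-1, 0,0,-1,0,0,0,-1, 0,0,-1,0,0,0,-1, 0,0,0,0,0,0,-1]' >/dev/null;  python3 -m pendant '[0,0,-0.6,0,0,0,-1, -0.9,0,0,0,0,0,-1, -0.9,0,0,0,0,0,-1, -0.9,0,0,0,0,0,-1, -0.9,0,0,0,0,0,-1, -0.9,0,0,0,0,0,-1, -0.9,0,0,0,0,0,-1, 0,0,0,0,0,0,-1]' >/dev/null; python3 - <<'E'
from h import *
from rig import vision
st()
# shaker upright check: in the side view compare body column/extent against prediction for slab-centre stand, vs start image
a=dict(np.load('side2.npz'));c=vision.read_camera('side');np.savez('side3.npz',**c)
d=np.abs(c['pixels'].astype(int)-a['pixels'].astype(int)).max(2)
p0=proj(c,[*(C0+83*EX),30]);p1=proj(c,[*(C0+83*EX),120]);print('pred base,top',p0,p1)
w=d[int(p1[1])-12:int(p0[1])+14,int(p0[0])-30:int(p0[0])+30]>25
for r in range(0,w.shape[0],4):
    x=np.where(w[r])[0]; print(int(p1[1])-12+r, (x.min()+int(p0[0])-30,x.max()+int(p0[0])-30,len(x)) if len(x) else None)
E
```

```text
t 21.85 board xy [-137.4    0.7] z 367.6 yaw err deg -0.08 tilt [-0.0008 -0.0007] w 1.001 ff 0.0 ft [-0.3  0.7  0.4]
pred base,top [268.06304621 230.49032502] [265.80565835 188.86089005]
176 None
180 (np.int64(296), np.int64(297), 2)
184 (np.int64(295), np.int64(297), 3)
188 (np.int64(261), np.int64(297), 10)
192 (np.int64(257), np.int64(297), 14)
196 (np.int64(255), np.int64(297), 23)
200 (np.int64(256), np.int64(297), 23)
204 (np.int64(257), np.int64(297), 22)
208 (np.int64(257), np.int64(297), 28)
212 (np.int64(257), np.int64(297), 40)
216 (np.int64(240), np.int64(297), 50)
220 (np.int64(238), np.int64(297), 57)
224 (np.int64(238), np.int64(297), 49)
228 (np.int64(238), np.int64(297), 44)
232 (np.int64(238), np.int64(297), 41)
236 (np.int64(238), np.int64(297), 57)
240 (np.int64(238), np.int64(297), 52)
```

The cap shows at row 188, near column 265, which matches the prediction for an upright shaker at the slab's centre. Handing in.

```bash
python3 -c "
from rig import order
print(order.hand_in())"
```

```text
the job is handed in; nothing more can be done
None
```

I handed the job in at about 22 s: the slab is seated flat in the recess (confirmed by touch), the shaker stands upright at the slab's centre (confirmed in the side camera), and the tape and keys were never touched; the hand-in gave no verdict.

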